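# Zero the batch counter and gather the spacers at the tote's spout

### The arm

A 6-joint arm with a two-finger parallel gripper is mounted at the origin on the work surface. World frame = base frame: x ahead of the robot, y to its left, z up, the work surface at z = 0. Lengths are in mm, angles in rad, forces in N, time in s.
With the tool pointing down it reaches from about 350 to 950 mm from the base axis. Payload 17.4 kg.
Tool frame: the origin (TCP) lies on the centre line of the jaws, within the pads' length; the fingertips stand 14 mm ahead of it and the grasp point (between the pads) lies 5 mm behind it; z points along the fingers, y is the line along which they close (so a half turn about z gives the same grasp; the last joint's range is limited). The gripper opens to 93 mm and grips with 3 to 60 N. Pads are 15 mm wide; open, the fingers measure 128 mm over their backs; the gripper's body (75 mm by 188 mm) begins 65 mm behind the grasp point.
Start: joints at [-1.144, 0.116, 1.442, -0, 1.584, -0.038], TCP at [302.557, -603.4, 232.646] pointing down, gripper open.
Joint ranges: [-2.83, 2.83], [-0.83, 2.19], [0.07, 2.5], [-1.14, 4.28], [0.01, 3], [-2.97, 2.97]. Speed limits (rad/s): [1.89, 1.89, 2.22, 3.14, 3.14, 3.14].

### API

Orientations are given as a unit quaternion [w, x, y, z].
In Python, from bench import status, vision, order, nets gives the robot as it stands. The module is installed in compiled form; this text tells all that it offers.
- The arm moves only by the shell command python3 -m inch 'ROWS' [FORCE]. ROWS is JSON, a list of rows, each an object with "xyz": the shift along the tool's x, y, z in cm, a list of three; "angular": the turn, a rotation vector about the tool's x, y, z in rad, a list of three; "fingers": the finger opening in cm, from 0 to 9.3. In form: [{"xyz": [tx, ty, tz], "angular": [rx, ry, rz], "fingers": fingers}, ...]. A call has 1 to 20 rows; each row is the pose to reach, as a shift and turn from the pose commanded when the call began, along the tool's axes at that moment; what a row does not reach only later rows make up. A row lasts 1/12 s, in which the tool goes at most 41.7 mm and 7.16 degrees, less where a joint would pass 70% of its speed; a pose out of reach is approached as far as the arm can. A call with a gripper value outside its range is refused whole. The fingers move at their own pace and stop on an object; FORCE is the grip in N (left out, the last holds). Time passes only in rows, so rows that repeat a pose let the fingers close. It gives the time, the measured TCP pose, the force, the opening and the grip force at its end, in the units of the state.
- status.sense(): the state, without advancing time (a new reading comes with each control period).
- vision.grab_frame(name): name is "scene" or "top" or "wrist"; returns a dict with "image" (400x640x3 uint8, red, green, blue), "fx", "fy", "cx", "cy" (pixels), "eye" and "attitude" of the camera in the world; the wrist camera has in their place "hand_eye" (4x4, takes a point from camera to tool coordinates, whose origin is the TCP and whose axes are the flange's). Camera axes: x right, y down, z forward; pixel columns grow to the right and rows downward; lengths in mm; the calibration is good to about 2 mm. The wrist camera is an equidistant fisheye: a pixel r from the principal point sees the ray r / f radians off the axis. A picture is of the moment at which its call begins: read the wrist's pose just before it. There is no depth.
- order.finish_job(): hands the job in; it is judged then, once.
Trained networks look in a picture, given as the dict that the camera call returned (one of the last four; its "shot" number tells which), for a name from the list of things; names that differ only in an ending like _2 or _b are one class to them, and where a whole thing is asked for, a point or a joint stands for the part that bears it (a point fixed in the world has none). Each returns a list of dicts, best first, with "conf" (0 to 1); they miss things now and then, are a little off and sometimes report something else, mostly with a low value. They report only what shows in the picture. A call takes as long as a camera call. They do not tell look-alikes from the thing itself.
- nets.recognise(target, picture): "bbox" ([left, top, right, bottom] in pixels, round what is visible of it).
The state is a dict: "time": time; "joints": joint angles; "dq": joint speeds; "effort": joint torques, N m; "tool_pos": TCP position; "eef_rot": TCP orientation; "ft_force": force on the tool from outside, world axes, zero at the start; "torque": the same for the moment, N m; "width": opening from 0.0 (shut) to 1.0 (fully open); "grip_force": force on a finger pad.
Only numpy, scipy, OpenCV 4.12 (cv2) and the standard library are available. Lean on these libraries where they do the work, as an engineer would, in place of code of your own. Each camera call takes 0.05 s, during which the arm holds its last target. There are 200 camera calls.

### The job

Get the next batch of spacers ready to be poured and counted: first turn the counter's reset knob back (anticlockwise) to its zero stop, then lift the tote by its carrying bar and tilt it until all five spacers have slid together into the corner with the pouring spout, without pouring any out. Finish while holding it like that, still and tilted, with even its lowest corner about 10 cm clear of the bench; do not put it down, and leave the other things on the bench where they are.

Things in the scene. Friction and masses are not known exactly. Their poses are not given: they have to be found in the camera images.
- counter: Batch counter fixed to the bench: grey box 100 x 100 x 45 mm with a round reset knob on top, at its centre. Origin: centre of its underside. Its -x side has the number window; a small steel pin stands on top at the middle of its -x edge and marks zero.
- knob_grip (a point): Point on the knob's vertical axis at the height to grip, 82 mm above the bench. The knob has a straight bar to pinch, 14 mm thick, 42 mm long, from 59 to 89 mm above the bench, over a disc of 44 mm diameter. The bar's white line points to the zero pin when the knob is at zero.
- knob (a joint): Reset knob angle in rad: 0 at the zero stop (hard stop), growing clockwise seen from above. At 0 the grip bar lies along the counter's x axis; at q the bar's direction is the counter's yaw minus q. Turn anticlockwise to zero it. Starts at 0.6 to 1.3; friction 0.04 N m, stays where left.
- tote: Loose grey open tote, 180 (x) x 120 (y) x 45 mm, walls and floor 4 mm, about 0.3 kg. A carrying bar runs along its x axis over the middle: 14 mm thick, 22 mm high, 192 mm long, from 100 to 122 mm above the underside, on an upright at each end wall. Only its +x +y corner has a pouring spout, jutting out 28 mm at the rim. Origin: centre of its underside. Any yaw.
- tote_grip (a point): Middle of the tote's carrying bar, 111 mm above the tote's underside: the place to pinch it.
- spout_corner (a point): Inside floor corner of the tote at the spout: 86 mm along +x, 56 mm along +y, 4 mm above the tote's underside.
- spacer0: Loose yellow printed spacer in the tote, cylinder 16 mm diameter, 14 mm tall, 12 g. Origin: its centre. Spacers slide on the slick tote floor from about 14 degrees of tilt; to slide along its walls right into a corner they need 30 to 35 degrees towards that corner.
- spacer1: Loose yellow printed spacer in the tote, cylinder 16 mm diameter, 14 mm tall, 12 g. Origin: its centre. Spacers slide on the slick tote floor from about 14 degrees of tilt; to slide along its walls right into a corner they need 30 to 35 degrees towards that corner.
- spacer2: Loose yellow printed spacer in the tote, cylinder 16 mm diameter, 14 mm tall, 12 g. Origin: its centre. Spacers slide on the slick tote floor from about 14 degrees of tilt; to slide along its walls right into a corner they need 30 to 35 degrees towards that corner.
- spacer3: Loose yellow printed spacer in the tote, cylinder 16 mm diameter, 14 mm tall, 12 g. Origin: its centre. Spacers slide on the slick tote floor from about 14 degrees of tilt; to slide along its walls right into a corner they need 30 to 35 degrees towards that corner.
- spacer4: Loose yellow printed spacer in the tote, cylinder 16 mm diameter, 14 mm tall, 12 g. Origin: its centre. Spacers slide on the slick tote floor from about 14 degrees of tilt; to slide along its walls right into a corner they need 30 to 35 degrees towards that corner.
- tray: Bystander: loose empty black tray, 100 x 80 x 25 mm, no handle and no spout. Origin: centre of its underside.
- rail: Bystander: loose steel guide rail 180 x 15 mm with a carriage, 28 mm high in all. Origin: centre of the underside.
- wheel: Bystander: loose yellow printed spoked wheel, 155 mm across, 14 mm thick, lying flat. Origin: centre of its underside.
- driver: Bystander: loose screwdriver 200 mm long, 26 mm thick. Origin: under its middle.
- extrusion: Bystander: loose black bar 90 x 20 x 20 mm. Origin: centre of its underside.
- tubes: Bystander: three yellow tubes joined side by side, 70 x 49 x 16 mm, loose. Origin: centre of its underside.
There are look-alikes about, which are no part of the job. Leave any blue or pink look-alike of the counter alone.

How it is judged (in metres and radians):
On the way, in this order (a step that is already met when the one before it is completed fails the run):
1. the counter's reset knob is turned back to its zero stop (value of joint knob below 0.08 rad), for 0.2 s.
2. then the tote is lifted clear of the bench by the gripper (height (world z) of each of spout_corner, tote above 0.03 m and contact force between tote and the fingers above 1 N), for 0.2 s.
At the end, for the whole second after the job is handed in: Knob within 0.08 rad of zero. Only the fingers hold the tote: its inside spout corner over 50 mm above the bench, tilted 15 to 54 degrees, still (under 30 mm/s). Each of the five spacers' centres within 68 mm of that corner, at rest (value of joint knob below 0.08 rad and height (world z) of spout_corner above 0.05 m and angle between tote's own z axis and vertical between 0.26 and 0.95 rad and contact force between tote and the fingers above 1 N and linear speed of each of tote, spacer0, spacer1, spacer2, spacer3, spacer4 below 0.03 m/s and contact force between tote and counter below 0.2 N and contact force between tote and tray below 0.2 N and contact force between tote and rail below 0.2 N and contact force between tote and wheel below 0.2 N and contact force between tote and driver below 0.2 N and contact force between tote and extrusion below 0.2 N and contact force between tote and tubes below 0.2 N and distance between each of spacer0, spacer1, spacer2, spacer3, spacer4 and spout_corner below 0.068 m); the arm keeps its last pose, push and grip.
It fails at once if one of the other loose things on the bench is pushed more than 40 mm (distance of any of tray, rail, wheel, driver, extrusion, tubes from where it was at the start of the episode above 0.04 m).
It also fails if it takes over 54 s, if anything falls off the work surface, if the arm or the gripper's body presses on something with over 40 N, if the wrist force passes 120 N, or if a joint passes its speed limit or range.

## Working session

There is one attempt and no reset: what is moved stays moved. The work goes in short steps, Python scripts to look and compute and a shell command to move; the robot and the scene stay as the last step left them, time stands still between calls to the robot, and variables do not carry over. Pictures are saved under pics/ and viewed, at most 10 in all, crops included, and the job is handed in when it is done.

```bash
mkdir -p pics; cat > h.py <<'E'
import numpy as np, cv2
from scipy.spatial.transform import Rotation as R
from bench import status, vision, order, nets
def rot(q): return R.from_quat([q[1],q[2],q[3],q[0]])
E
python3 - <<'E'
from h import *
s=status.sense(); print(s)
for n in ("scene","top"):
    f=vision.grab_frame(n); print(n,{k:v for k,v in f.items() if k!="image"})
    cv2.imwrite(f"pics/{n}0.png",f["image"][:,:,::-1])
    for t in ("counter","knob_grip","tote","tote_grip"):
        print(t,[(np.round(d["bbox"]).tolist(),round(d["conf"],2)) for d in nets.recognise(t,f)])
E
```

```text
{'time': 0.0, 'joints': array([-1.14380186e+00,  1.16473902e-01,  1.44227112e+00,  1.50673312e-06,
        1.58400873e+00, -3.78009364e-02]), 'dq': array([ 0.00066107,  0.00159764,  0.00036933, -0.00207996, -0.00196988,
       -0.00130381]), 'effort': array([ 1.25431219e-03, -7.21248794e+01, -6.22616386e+01,  7.80502358e-02,
        2.37686868e-02, -6.39363634e-05]), 'tool_pos': array([ 302.47303853, -603.21809848,  231.90969082]), 'eef_rot': array([-5.69734324e-04,  9.73116809e-01,  2.30311396e-01, -1.11521637e-04]), 'ft_force': array([0.21615331, 0.1315287 , 0.10840279]), 'torque': array([-0.02381856, -0.01621005, -0.02398632]), 'grip_force': 0.0, 'width': 0.9992740760751792}
scene {'fx': 383.25536136557173, 'fy': 383.25536136557173, 'cx': 316.64463280227613, 'cy': 198.0847594617548, 'eye': array([1333.77301926,   88.20051386,  755.49858024]), 'attitude': array([-0.28448877,  0.59982966,  0.67652889, -0.31871489]), 'shot': 1}
counter [([321.0, 156.0, 360.0, 198.0], 0.78), ([404.0, 205.0, 446.0, 246.0], 0.64), ([444.0, 172.0, 475.0, 209.0], 0.63)]
knob_grip [([452.0, 172.0, 468.0, 188.0], 0.73), ([421.0, 202.0, 436.0, 222.0], 0.59), ([330.0, 161.0, 347.0, 177.0], 0.42)]
tote [([280.0, 189.0, 368.0, 268.0], 0.88)]
tote_grip [([280.0, 188.0, 368.0, 269.0], 0.69)]
top {'fx': 386.4767158400103, 'fy': 386.4767158400103, 'cx': 324.049580825067, 'cy': 199.86376945479338, 'eye': array([ 402.42680612,  -30.39622636, 1120.5495398 ]), 'attitude': array([ 0.04388596, -0.70461219,  0.70767894, -0.0280395 ]), 'shot': 2}
counter [([196.0, 180.0, 240.0, 220.0], 0.67), ([280.0, 235.0, 325.0, 281.0], 0.6), ([152.0, 237.0, 201.0, 277.0], 0.57)]
knob_grip [([298.0, 252.0, 314.0, 273.0], 0.77), ([167.0, 246.0, 185.0, 264.0], 0.54), ([206.0, 191.0, 223.0, 206.0], 0.52)]
tote [([271.0, 138.0, 361.0, 209.0], 0.9)]
tote_grip [([276.0, 142.0, 358.0, 210.0], 0.89)]
```

```bash
python3 - <<'E'
import cv2
a=cv2.imread("pics/top0.png"); cv2.imwrite("pics/t1.png",cv2.resize(a[110:310,110:400],None,fx=2.7,fy=2.7,interpolation=cv2.INTER_CUBIC))
E
```

```text
(no output)
```

View pics/top0.png

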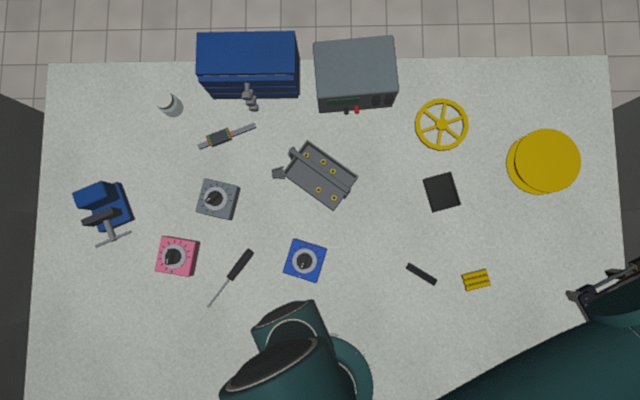

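View pics/t1.png

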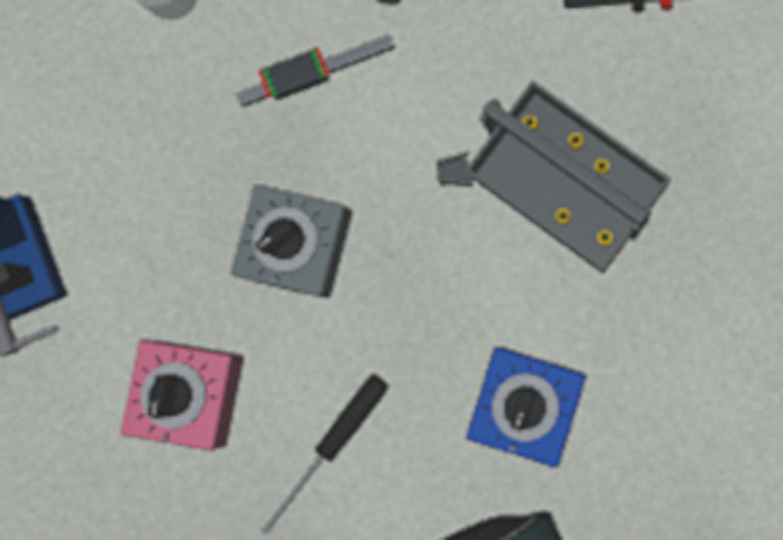

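View pics/scene0.png

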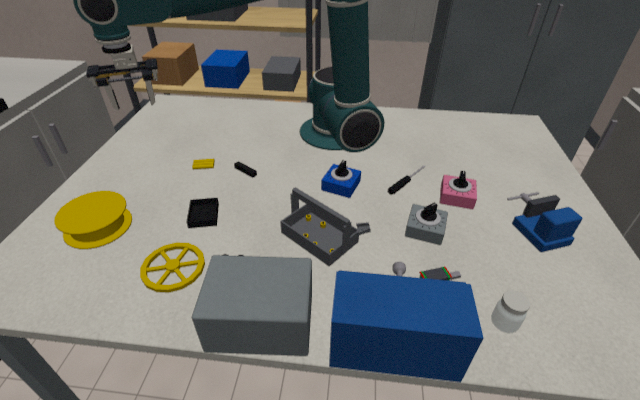

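Three counters in the top view: grey (218,199), pink (177,256) and blue (305,261). The grey one is meant, since the counter is described as a grey box and the coloured ones are look-alikes. The crop confirms it, with its white line pointing left-down, away from its bottom (-x) edge. The tote is at (318,174), with its spout at (278,173) on the left.

```bash
python3 -m inch '[{"xyz":[59.5,-70.7,3.2],"angular":[0,0,-1.52],"fingers":6},{"xyz":[59.5,-70.7,3.2],"angular":[0,0,-1.52],"fingers":6},{"xyz":[59.5,-70.7,3.2],"angular":[0,0,-1.52],"fingers":6},{"xyz":[59.5,-70.7,3.2],"angular":[0,0,-1.52],"fingers":6},{"xyz":[59.5,-70.7,3.2],"angular":[0,0,-1.52],"fingers":6},{"xyz":[59.5,-70.7,3.2],"angular":[0,0,-1.52],"fingers":6},{"xyz":[59.5,-70.7,3.2],"angular":[0,0,-1.52],"fingers":6},{"xyz":[59.5,-70.7,3.2],"angular":[0,0,-1.52],"fingers":6},{"xyz":[59.5,-70.7,3.2],"angular":[0,0,-1.52],"fingers":6},{"xyz":[59.5,-70.7,3.2],"angular":[0,0,-1.52],"fingers":6},{"xyz":[59.5,-70.7,3.2],"angular":[0,0,-1.52],"fingers":6},{"xyz":[59.5,-70.7,3.2],"angular":[0,0,-1.52],"fingers":6},{"xyz":[59.5,-70.7,3.2],"angular":[0,0,-1.52],"fingers":6},{"xyz":[59.5,-70.7,3.2],"angular":[0,0,-1.52],"fingers":6},{"xyz":[59.5,-70.7,3.2],"angular":[0,0,-1.52],"fingers":6},{"xyz":[59.5,-70.7,3.2],"angular":[0,0,-1.52],"fingers":6},{"xyz":[59.5,-70.7,3.2],"angular":[0,0,-1.52],"fingers":6},{"xyz":[59.5,-70.7,3.2],"angular":[0,0,-1.52],"fingers":6},{"xyz":[59.5,-70.7,3.2],"angular":[0,0,-1.52],"fingers":6},{"xyz":[59.5,-70.7,3.2],"angular":[0,0,-1.52],"fingers":6}]' 20
python3 - <<'E'
from h import *
s=status.sense(); print(s["joints"],s["tool_pos"],rot(s["eef_rot"]).as_matrix().round(2))
E
```

```text
time: 2.17
tool_pos: [496.2, 209.0, 204.0]
eef_rot: [0.0, 0.546, 0.837, 0.0]
ft_force: [0.9, -0.9, 0.6]
width: 0.647
grip_force: 0.0
[ 3.51216144e-01 -1.75549329e-01  1.77300945e+00 -8.46696856e-05
  1.54339732e+00 -6.32650998e-02] [496.23840241 208.95723052 203.96917746] [[-0.4   0.92  0.  ]
 [ 0.92  0.4   0.  ]
 [-0.    0.   -1.  ]]
```

```bash
python3 -m inch '[{"xyz":[7,5.4,0],"angular":[0,0,0],"fingers":6},{"xyz":[7,5.4,0],"angular":[0,0,0],"fingers":6},{"xyz":[7,5.4,0],"angular":[0,0,0],"fingers":6},{"xyz":[7,5.4,0],"angular":[0,0,0],"fingers":6},{"xyz":[7,5.4,0],"angular":[0,0,0],"fingers":6}]'
python3 - <<'E'
from h import *
s=status.sense(); f=vision.grab_frame("wrist")
print(s["tool_pos"],s["eef_rot"],f["fx"],f["cx"],f["cy"],f["hand_eye"])
cv2.imwrite("pics/w1.png",f["image"][:,:,::-1])
for t in ("knob_grip","counter"): print(t,[(np.round(d["bbox"]).tolist(),round(d["conf"],2)) for d in nets.recognise(t,f)])
E
```

```text
time: 2.58
tool_pos: [517.4, 292.2, 203.5]
eef_rot: [-0.0, 0.546, 0.838, -0.0]
ft_force: [-0.4, -0.2, 0.3]
width: 0.646
grip_force: 0.0
[517.38938524 292.19100038 203.53331445] [-7.18067852e-05  5.46388216e-01  8.37531951e-01 -3.78102688e-04] 309.70691628693146 320.3372714955369 200.59889330437426 [[-5.98147379e-04 -9.65909017e-01 -2.58881078e-01  7.20925224e+01]
 [ 9.99998894e-01 -2.25291945e-04 -1.46992279e-03  3.66852680e-01]
 [ 1.36148785e-03 -2.58881671e-01  9.65908084e-01 -1.52394191e+02]
 [ 0.00000000e+00  0.00000000e+00  0.00000000e+00  1.00000000e+00]]
knob_grip [([195.0, 2.0, 247.0, 44.0], 0.91), ([304.0, 164.0, 349.0, 216.0], 0.9)]
counter [([259.0, 116.0, 394.0, 242.0], 0.89), ([176.0, 1.0, 294.0, 89.0], 0.72), ([124.0, 243.0, 147.0, 255.0], 0.56)]
```

View pics/w1.png

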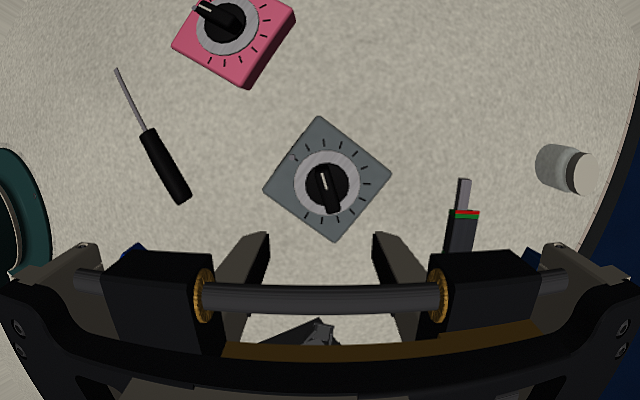

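The wrist view shows the grey counter with its knob at about (327,184). The bar runs from (321,167) to (333,211), close to the tool's x axis.

```bash
python3 - <<'E'
from h import *
s=status.sense(); f=vision.grab_frame("wrist")
def wp(u,v,z):
    e,d=wray(f,s,u,v); return e+d*(z-e[2])/d[2]
C=[wp(u,v,45) for u,v in ((319,116),(392,174),(334,242),(263,188))]; print("counter",np.round(C),np.mean(C,0))
print("disc",wp(327,182,57))
print("tri bar", tri([wray(f,s,327,188),ray("top",214.5,197)]))
a,b=wp(321,172,89),wp(326,188,89); d=a-b; print("line",np.degrees(np.arctan2(d[1],d[0])))
a,b=wp(321,165,89),wp(333,211,80); d=a-b; print("bar",a,b,np.degrees(np.arctan2(d[1],d[0])))
m=rot(s["eef_rot"]).as_matrix(); print("tool x yaw",np.degrees(np.arctan2(m[1,0],m[0,0])))
p=np.array([*np.mean(C,0)[:2],87.])
print("shift",m.T@(p-s["tool_pos"]))
g=f["image"][100:260,240:420][:,:,::-1]; cv2.imwrite("pics/w2.png",cv2.resize(g,None,fx=4,fy=4,interpolation=cv2.INTER_CUBIC)[:600])
E
```

```text
counter [[486. 360.  45.]
 [579. 337.  45.]
 [554. 244.  45.]
 [462. 269.  45.]] [520.33112228 302.41375327  45.        ]
disc [519.28480577 303.66749649  57.        ]
tri bar (array([521.15545576, 298.34066614,  58.08098715]), [np.float64(0.46763930018028216), np.float64(0.4676393002020656)])
line 130.76395483123693
bar [505.12337764 321.15376087  89.        ] [533.28097276 284.80397105  80.        ] 127.76239552706978
tool x yaw 113.6477385589331
shift [  9.22848561   6.96870834 117.18793341]
```

View pics/w2.png

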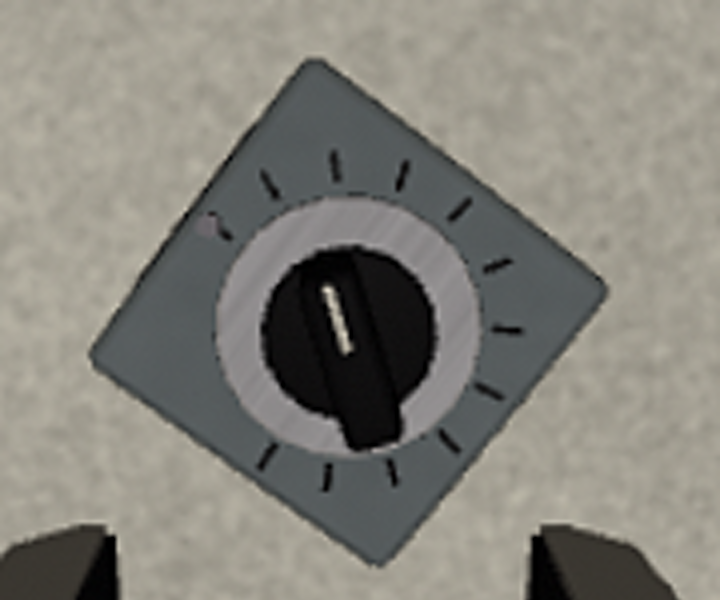

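```bash
python3 -m inch '[{"xyz":[0.9,0.7,3],"angular":[0,0,-0.12],"fingers":5},{"xyz":[0.9,0.7,6],"angular":[0,0,-0.26],"fingers":5},{"xyz":[0.9,0.7,9],"angular":[0,0,-0.26],"fingers":5},{"xyz":[0.9,0.7,11],"angular":[0,0,-0.26],"fingers":5},{"xyz":[0.9,0.7,12.4],"angular":[0,0,-0.26],"fingers":5},{"xyz":[0.9,0.7,12.4],"angular":[0,0,-0.26],"fingers":5},{"xyz":[0.9,0.7,12.4],"angular":[0,0,-0.26],"fingers":0},{"xyz":[0.9,0.7,12.4],"angular":[0,0,-0.26],"fingers":0},{"xyz":[0.9,0.7,12.4],"angular":[0,0,-0.26],"fingers":0},{"xyz":[0.9,0.7,12.4],"angular":[0,0,-0.26],"fingers":0},{"xyz":[0.9,0.7,12.4],"angular":[0,0,-0.26],"fingers":0},{"xyz":[0.9,0.7,12.4],"angular":[0,0,-0.26],"fingers":0}]' 15
python3 - <<'E'
from h import *
s=status.sense(); m=rot(s["eef_rot"]).as_matrix(); print(s["joints"],np.degrees(np.arctan2(m[1,0],m[0,0])),s["torque"])
E
```

```text
time: 3.78
tool_pos: [520.0, 303.3, 80.4]
eef_rot: [-0.0, 0.434, 0.901, -0.0]
ft_force: [-26.0, -12.4, 21.7]
width: 0.159
grip_force: 14.5
[ 4.85618620e-01  4.17805472e-02  1.77185126e+00  3.72972717e-05
  1.32886493e+00 -1.88437087e-01] 128.62002909546348 [-2.53077421e+00  4.73865426e+00  3.69178238e-03]
```

```bash
python3 -m inch '[{"xyz":[0,-0.2,0],"angular":[0,0,0],"fingers":0},{"xyz":[0,-0.3,0],"angular":[0,0,-0.1],"fingers":0},{"xyz":[0,-0.3,0],"angular":[0,0,-0.2],"fingers":0},{"xyz":[0,-0.3,0],"angular":[0,0,-0.3],"fingers":0},{"xyz":[0,-0.3,0],"angular":[0,0,-0.4],"fingers":0}]'
python3 - <<'E'
from h import *
s=status.sense(); m=rot(s["eef_rot"]).as_matrix(); print(np.degrees(np.arctan2(m[1,0],m[0,0])),s["torque"],s["joints"][5])
E
```

```text
time: 4.2
tool_pos: [518.8, 302.4, 80.6]
eef_rot: [0.001, 0.243, 0.97, 0.001]
ft_force: [5.8, 5.2, 0.2]
width: 0.153
grip_force: 15.0
151.82321303374084 [ 0.98811921 -1.05925226 -0.0839502 ] -0.5942644978225958
```

```bash
python3 -m inch '[{"xyz":[0,0,0],"angular":[0,0,-0.08],"fingers":0},{"xyz":[0,0,0],"angular":[0,0,-0.16],"fingers":0},{"xyz":[0,0,0],"angular":[0,0,-0.24],"fingers":0},{"xyz":[0,0,0],"angular":[0,0,-0.3],"fingers":0},{"xyz":[0,0,0],"angular":[0,0,-0.3],"fingers":0}]'
python3 - <<'E'
from h import *
s=status.sense(); m=rot(s["eef_rot"]).as_matrix(); print(np.degrees(np.arctan2(m[1,0],m[0,0])),s["torque"],s["joints"][5])
E
```

```text
time: 4.62
tool_pos: [518.7, 302.1, 80.5]
eef_rot: [0.001, 0.096, 0.995, 0.001]
ft_force: [4.5, 3.7, 0.7]
width: 0.151
grip_force: 15.5
168.95216955006387 [ 0.72949429 -0.8802177  -0.35899572] -0.8932987419911324
```

```bash
python3 -m inch '[{"xyz":[0,0,0],"angular":[0,0,-0.05],"fingers":0},{"xyz":[0,0,0],"angular":[0,0,-0.05],"fingers":0},{"xyz":[0,0,0],"angular":[0,0,0],"fingers":5},{"xyz":[0,0,0],"angular":[0,0,0],"fingers":5},{"xyz":[0,0,0],"angular":[0,0,0],"fingers":6},{"xyz":[0,0,-4],"angular":[0,0,0],"fingers":6},{"xyz":[0,0,-8],"angular":[0,0,0],"fingers":6},{"xyz":[0,0,-12],"angular":[0,0,0],"fingers":6},{"xyz":[0,0,-15],"angular":[0,0,0],"fingers":6},{"xyz":[0,0,-15],"angular":[0,0,0],"fingers":6}]'
python3 - <<'E'
from h import *
s=status.sense(); f=vision.grab_frame("wrist")
m=rot(s["eef_rot"]).as_matrix(); print(np.degrees(np.arctan2(m[1,0],m[0,0])),s["joints"])
print([(np.round(d["bbox"]).tolist(),round(d["conf"],2)) for d in nets.recognise("counter",f)])
g=f["image"][60:260,200:440][:,:,::-1]; cv2.imwrite("pics/w3.png",cv2.resize(g,None,fx=3,fy=3,interpolation=cv2.INTER_CUBIC))
E
```

```text
time: 5.45
tool_pos: [519.4, 302.3, 237.2]
eef_rot: [0.004, 0.097, 0.995, 0.002]
ft_force: [0.1, 0.1, 0.4]
width: 0.635
grip_force: 0.0
168.8111118434873 [ 4.84672801e-01 -5.15379121e-02  1.60576551e+00  4.00302029e-06
  1.57860288e+00 -8.90859311e-01]
[([276.0, 134.0, 369.0, 223.0], 0.94), ([346.0, 0.0, 432.0, 78.0], 0.57), ([79.0, 58.0, 154.0, 134.0], 0.56), ([48.0, 201.0, 206.0, 270.0], 0.48)]
```

View pics/w3.png

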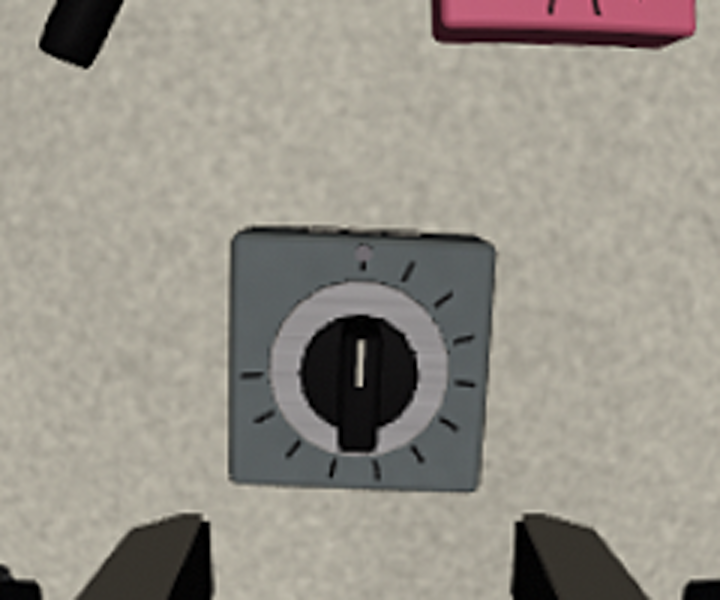

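The knob is at zero: its white line at crop (360,362) points at the pin at (364,252). Next, the tote.

```bash
python3 -m inch '[{"xyz":[-11.8,-28.2,0],"angular":[0,0,2.04],"fingers":6},{"xyz":[-11.8,-28.2,0],"angular":[0,0,2.04],"fingers":6},{"xyz":[-11.8,-28.2,0],"angular":[0,0,2.04],"fingers":6},{"xyz":[-11.8,-28.2,0],"angular":[0,0,2.04],"fingers":6},{"xyz":[-11.8,-28.2,0],"angular":[0,0,2.04],"fingers":6},{"xyz":[-11.8,-28.2,0],"angular":[0,0,2.04],"fingers":6},{"xyz":[-11.8,-28.2,0],"angular":[0,0,2.04],"fingers":6},{"xyz":[-11.8,-28.2,0],"angular":[0,0,2.04],"fingers":6},{"xyz":[-11.8,-28.2,0],"angular":[0,0,2.04],"fingers":6},{"xyz":[-11.8,-28.2,0],"angular":[0,0,2.04],"fingers":6},{"xyz":[-11.8,-28.2,0],"angular":[0,0,2.04],"fingers":6},{"xyz":[-11.8,-28.2,0],"angular":[0,0,2.04],"fingers":6},{"xyz":[-11.8,-28.2,0],"angular":[0,0,2.04],"fingers":6},{"xyz":[-11.8,-28.2,0],"angular":[0,0,2.04],"fingers":6},{"xyz":[-11.8,-28.2,0],"angular":[0,0,2.04],"fingers":6},{"xyz":[-11.8,-28.2,0],"angular":[0,0,2.04],"fingers":6},{"xyz":[-11.8,-28.2,0],"angular":[0,0,2.04],"fingers":6},{"xyz":[-11.8,-28.2,0],"angular":[0,0,2.04],"fingers":6},{"xyz":[-11.8,-28.2,0],"angular":[0,0,2.04],"fingers":6},{"xyz":[-11.8,-28.2,0],"angular":[0,0,2.04],"fingers":6}]'
python3 - <<'E'
from h import *
s=status.sense(); f=vision.grab_frame("wrist")
m=rot(s["eef_rot"]).as_matrix(); print(np.degrees(np.arctan2(m[1,0],m[0,0])),s["joints"])
for t in ("tote_grip","tote"):print([(np.round(d["bbox"]).tolist(),round(d["conf"],2)) for d in nets.recognise(t,f)])
cv2.imwrite("pics/w4.png",f["image"][:,:,::-1])
E
```

```text
time: 7.22
tool_pos: [578.4, 2.0, 228.9]
eef_rot: [-0.0, 0.899, 0.438, -0.001]
ft_force: [0.3, -1.0, 0.2]
width: 0.646
grip_force: 0.0
51.97714523701739 [-4.07200295e-02 -9.26388950e-02  1.65808774e+00  1.97876466e-05
  1.57738678e+00  6.22904457e-01]
[([236.0, 71.0, 380.0, 286.0], 0.88)]
[([241.0, 71.0, 377.0, 283.0], 0.6)]
```

View pics/w4.png

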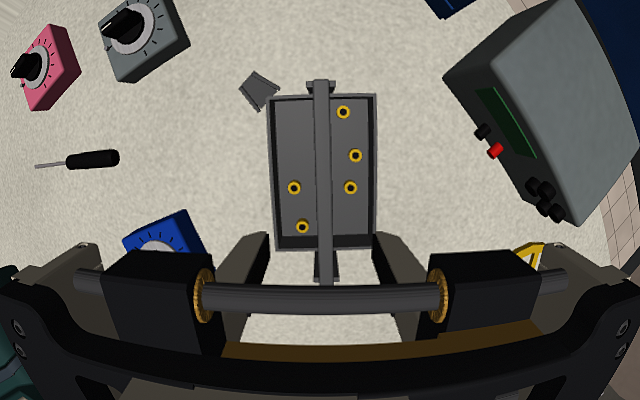

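The wrist view shows the tote's bar from (321,80) to about (326,284), with the spout at (258,90), top left, as expected.

```bash
python3 - <<'E'
from h import *
s=status.sense(); f=vision.grab_frame("wrist")
def wp(u,v,z):
    e,d=wray(f,s,u,v); return e+d*(z-e[2])/d[2]
m=rot(s["eef_rot"]).as_matrix()
T=lambda p: np.round(m.T@(p-s["tool_pos"]),1)
a,b=wp(321,82,122),wp(325.5,260,122); print("bar",a,b,T(a),T(b),np.degrees(np.arctan2(*(a-b)[[1,0]])))
for u,v in((272,98),(375,95),(375,247),(276,250)): print("rim",wp(u,v,45).round(),T(wp(u,v,45)))
print("tri far end",tri([wray(f,s,321,82),ray("top",110+489/2.7,110+104/2.7)]))
R_=np.mean([wp(u,v,45) for u,v in((272,98),(375,95),(375,247),(276,250))],0); print(R_, T(R_))
E
```

```text
bar [642.50773189  83.27155001 122.        ] [548.0200494  -43.99269257 122.        ] [103.5   0.2 107.5] [-55.    4.3 107.5] 53.40786004742543
rim [596. 110.  45.] [ 96.1 -52.6 184.5]
rim [686.  44.  45.] [ 99.6  58.6 184.5]
rim [583. -98.  45.] [-76.1  64.8 184.5]
rim [487. -28.  45.] [-79.8 -53.6 184.5]
tri far end (array([643.49465342,  81.88807606, 111.40909592]), [np.float64(2.37767357319457), np.float64(2.37767357406146)])
[587.99751792   7.12252747  45.        ] [  9.9   4.3 184.5]
```

```bash
python3 -m inch '[{"xyz":[0.8,0.3,3],"angular":[0,0,-0.03],"fingers":5.5},{"xyz":[0.8,0.3,6],"angular":[0,0,-0.03],"fingers":5.5},{"xyz":[0.8,0.3,9],"angular":[0,0,-0.03],"fingers":5.5},{"xyz":[0.8,0.3,11.3],"angular":[0,0,-0.03],"fingers":5.5},{"xyz":[0.8,0.3,12.4],"angular":[0,0,-0.03],"fingers":5.5},{"xyz":[0.8,0.3,12.4],"angular":[0,0,-0.03],"fingers":5.5},{"xyz":[0.8,0.3,12.4],"angular":[0,0,-0.03],"fingers":0},{"xyz":[0.8,0.3,12.4],"angular":[0,0,-0.03],"fingers":0},{"xyz":[0.8,0.3,12.4],"angular":[0,0,-0.03],"fingers":0},{"xyz":[0.8,0.3,12.4],"angular":[0,0,-0.03],"fingers":0},{"xyz":[0.8,0.3,12.4],"angular":[0,0,-0.03],"fingers":0},{"xyz":[0.8,0.3,12.4],"angular":[0,0,-0.03],"fingers":0},{"xyz":[0.8,0.3,12.4],"angular":[0,0,-0.03],"fingers":0}]' 60
```

```text
time: 8.5
tool_pos: [586.0, 6.4, 106.1]
eef_rot: [0.0, 0.893, 0.451, 0.0]
ft_force: [1.8, -1.6, -2.7]
width: 0.145
grip_force: 60.0
```

```bash
python3 -m inch '[{"xyz":[0,0,-0.5],"angular":[0,0,0],"fingers":0},{"xyz":[0,0,-1.5],"angular":[0,0,0],"fingers":0},{"xyz":[0,0,-3],"angular":[0,0,0],"fingers":0},{"xyz":[0,0,-4.5],"angular":[0,0,0],"fingers":0},{"xyz":[0,0,-6],"angular":[0,0,0],"fingers":0},{"xyz":[0,0,-7.5],"angular":[0,0,0],"fingers":0},{"xyz":[0,0,-9],"angular":[0,0,0],"fingers":0},{"xyz":[0,0,-10.5],"angular":[0,0,0],"fingers":0},{"xyz":[0,0,-12],"angular":[0,0,0],"fingers":0},{"xyz":[0,0,-13.5],"angular":[0,0,0],"fingers":0},{"xyz":[0,0,-14.5],"angular":[0,0,0],"fingers":0},{"xyz":[0,0,-15],"angular":[0,0,0],"fingers":0},{"xyz":[0,0,-15],"angular":[0,0,0],"fingers":0}]' 60
```

```text
time: 9.58
tool_pos: [586.2, 6.4, 257.1]
eef_rot: [0.0, 0.893, 0.451, 0.001]
ft_force: [-0.3, 0.8, -3.7]
width: 0.145
grip_force: 60.0
```

```bash
python3 -m inch '[{"xyz":[0,0,0],"angular":[-0.02,-0.02,0],"fingers":0},{"xyz":[0,0,0],"angular":[-0.05,-0.05,0],"fingers":0},{"xyz":[0,0,0],"angular":[-0.08,-0.08,0],"fingers":0},{"xyz":[0,0,0],"angular":[-0.11,-0.11,0],"fingers":0},{"xyz":[0,0,0],"angular":[-0.14,-0.14,0],"fingers":0},{"xyz":[0,0,0],"angular":[-0.17,-0.17,0],"fingers":0},{"xyz":[0,0,0],"angular":[-0.2,-0.2,0],"fingers":0},{"xyz":[0,0,0],"angular":[-0.23,-0.23,0],"fingers":0},{"xyz":[0,0,0],"angular":[-0.26,-0.26,0],"fingers":0},{"xyz":[0,0,0],"angular":[-0.29,-0.29,0],"fingers":0},{"xyz":[0,0,0],"angular":[-0.32,-0.32,0],"fingers":0},{"xyz":[0,0,0],"angular":[-0.35,-0.35,0],"fingers":0},{"xyz":[0,0,0],"angular":[-0.38,-0.38,0],"fingers":0},{"xyz":[0,0,0],"angular":[-0.4,-0.4,0],"fingers":0},{"xyz":[0,0,0],"angular":[-0.41,-0.41,0],"fingers":0},{"xyz":[0,0,0],"angular":[-0.41,-0.41,0],"fingers":0},{"xyz":[0,0,0],"angular":[-0.41,-0.41,0],"fingers":0},{"xyz":[0,0,0],"angular":[-0.41,-0.41,0],"fingers":0}]' 60
python3 - <<'E'
from h import *
s=status.sense(); f=vision.grab_frame("wrist"); print(s["joints"], rot(s["eef_rot"]).as_matrix().round(2))
g=vision.grab_frame("scene")["image"][130:280,230:430]
a=cv2.resize(f["image"][40:300,180:460],None,fx=1.5,fy=1.5); b=cv2.resize(g,None,fx=1.9,fy=1.9,interpolation=cv2.INTER_CUBIC)
c=np.zeros((400,800,3),np.uint8); c[:390,:420]=a; c[:285,420:800]=b
cv2.imwrite("pics/w5.png",c[:,:,::-1])
for t in range(1):print([(np.round(d["bbox"]).tolist(),round(d["conf"],2)) for d in nets.recognise("spacer0",f)])
E
```

```text
time: 11.08
tool_pos: [585.9, 6.3, 255.7]
eef_rot: [0.271, 0.856, 0.432, -0.089]
ft_force: [-0.4, -0.1, -3.7]
width: 0.146
grip_force: 60.0
[ 0.23731471 -0.07153912  1.6707861  -0.57661367  1.5951475   0.87472903] [[ 0.61  0.79  0.08]
 [ 0.69 -0.48 -0.54]
 [-0.39  0.39 -0.84]]
[([245.0, 103.0, 267.0, 121.0], 0.79), ([272.0, 99.0, 293.0, 120.0], 0.77), ([249.0, 139.0, 275.0, 159.0], 0.75), ([250.0, 159.0, 268.0, 182.0], 0.65), ([250.0, 119.0, 272.0, 142.0], 0.54)]
```

View pics/w5.png

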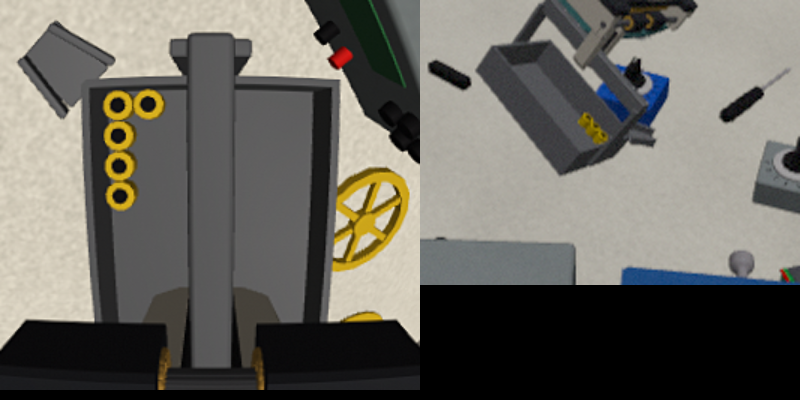

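All five spacers sit in the spout corner: four along the +y wall at x≈118, y 105–196, and one beside them at (148,104). I'll let them settle, then check distances and stillness.

```bash
python3 -m inch '[{"xyz":[0,0,0],"angular":[0,0,0],"fingers":0},{"xyz":[0,0,0],"angular":[0,0,0],"fingers":0},{"xyz":[0,0,0],"angular":[0,0,0],"fingers":0},{"xyz":[0,0,0],"angular":[0,0,0],"fingers":0},{"xyz":[0,0,0],"angular":[0,0,0],"fingers":0},{"xyz":[0,0,0],"angular":[0,0,0],"fingers":0}]' 60
python3 - <<'E'
from h import *
s=status.sense(); f=vision.grab_frame("wrist")
m=rot(s["eef_rot"]).as_matrix()
def tt(u,v,h):  # tool coords at height h above tote underside (grip 111 at tool z=-5)
    e,d=wray(f,s,u,v); e=m.T@(e-s["tool_pos"]); d=m.T@d; zt=111-5-h; return e+d*(zt-e[2])/d[2]
P=[]
for d in nets.recognise("spacer0",f):
    l,t,r,b=d["bbox"]; p=tt((l+r)/2,(t+b)/2,14); P.append(p); print(np.round(d["bbox"]),round(d["conf"],2),p.round())
P=np.array(P)
c=tt(180+82/1.5,40+82/1.5,45); print("rim outer corner",c.round())
k=np.array([c[0]-4,c[1]+4]); print("dist",[round(float(np.hypot(np.hypot(*(p[:2]-k)),7)),1) for p in P])
w=m@np.array([*k,106-4])+s["tool_pos"]; print("corner world",w, m@np.array([c[0],c[1],106])+s["tool_pos"])
E
```

```text
time: 11.73
tool_pos: [585.9, 6.4, 255.8]
eef_rot: [0.272, 0.856, 0.432, -0.089]
ft_force: [-0.4, 0.1, -4.4]
width: 0.146
grip_force: 60.0
[250. 160. 270. 183.] 0.66 [ 31. -49.  92.]
[268. 102. 292. 119.] 0.64 [ 79. -32.  92.]
[249. 100. 268. 120.] 0.58 [ 80. -49.  92.]
[252. 120. 274. 138.] 0.57 [ 65. -46.  92.]
[247. 138. 272. 156.] 0.56 [ 51. -49.  92.]
rim outer corner [ 91. -60.  61.]
dist [56.7, 25.9, 11.8, 25.3, 37.5]
corner world [603.40638276  37.8001044  115.26952796] [603.02856885  40.31300092 108.82417244]
```

```bash
python3 -c "
from bench import order; print(order.finish_job())"
```

```text
the job is handed in; nothing more can be done
None
```

I zeroed the knob and handed the job in with the tote held still, tilted about 33°, its lowest corner about 109 mm above the bench. All five spacers are in the spout corner, the farthest about 57 mm from it (limit 68 mm). The hand-in returned no verdict.

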